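Put the battery packs, hold-down bar and cover back into an instrument

ROBOT

A 7-joint arm with a two-finger parallel gripper is mounted at the origin on the work surface. World frame = base frame: x ahead of the robot, y to its left, z up, the work surface at z = 0. Lengths are in mm, angles in rad, forces in N, time in s.
With the tool pointing down it reaches from about 400 to 875 mm from the base axis. Payload 4.4 kg.
Tool frame: the origin (TCP) lies at the very end of the fingers, on their centre line; the grasp point (between the pads) lies 19 mm behind it; z points along the fingers, y is the direction in which the jaws open and shut (so a half turn about z gives the same grasp; the last joint's range is limited). The gripper opens to 85 mm and grips with 20 to 120 N. Pads are 22 mm wide; open, the fingers measure 114 mm over their backs; the gripper's body (76 mm by 85 mm) begins 54 mm behind the grasp point. The pads swing forward as they close: fully open they stand 13 mm farther back than shut.
Start: joints at [-0.066, 0.628, 0.038, 1.517, -0.027, 0.996, -0.02], TCP at [650.014, 0.027, 231.313] pointing down, gripper open.
Joint ranges: [-3.06, 3.06], [-0.37, 2.12], [-1.25, 1.32], [0.18, 2.47], [-1.1, 4.24], [0.23, 1.98], [-2.94, 2.94]. Speed limits (rad/s): [2.57, 2.57, 3.14, 3.14, 3.14, 3.14, 3.14].

INTERFACE

Orientations are given as [roll, pitch, yaw] about the fixed x, y, z axes, in that order (R = Rz(yaw) Ry(pitch) Rx(roll)).
In Python, from cell import ctrl gives the robot as it stands. The module is installed in compiled form; this text tells all that it offers.
- The arm moves only by the shell command python3 -m jog 'ROWS'. ROWS is text: rows parted by semicolons, each of 7 numbers parted by spaces: the shift along the tool's x, y, z in mm, then the turn, a rotation vector about the tool's x, y, z in degrees, then the opening, from -1 (shut) to 1 (fully open). In form: x y z wx wy wz claw; .... A call has 1 to 8 rows; each row is the pose to reach, as a shift and turn from the pose commanded when the call began, along the tool's axes at that moment; what a row does not reach only later rows make up. A row lasts 1/8 s, in which the tool goes at most 62.5 mm and 10.7 degrees, less where a joint would pass 70% of its speed; a pose out of reach is approached as far as the arm can. A call with a gripper value outside its range is refused whole. The fingers move at their own pace and stop on an object; the grip force is fixed at half the most. Time passes only in rows, so rows that repeat a pose let the fingers close. It gives the time, the measured TCP pose, the force and the opening at its end, in the units of the state.
- ctrl.read_state(): the state, without advancing time (a new reading comes with each control period).
- ctrl.get_image(name): name is "scene" or "side" or "wrist"; returns a dict with "image" (420x560x3 uint8, red, green, blue), "z_map" (420x560 float32, mm along the optical axis (not along the pixel's ray), 0 where there is no reading), "vertical_fov" (degrees; the focal length in pixels is half the picture's height over the tangent of half this angle, whatever the lens; pixels are square), "cx", "cy" (the principal point, pixels), "extrinsics" (4x4, takes a point from world to camera coordinates); the wrist camera has in their place "hand_eye" (4x4, takes a point from camera to tool coordinates, whose origin is the TCP and whose axes are the flange's). Camera axes: x right, y down, z forward; pixel columns grow to the right and rows downward; lengths in mm; the calibration is good to about 2 mm. A picture is of the moment at which its call begins: read the wrist's pose just before it.
- ctrl.finish_job(): hands the job in, once; it reports no verdict.
The state is a dict: "clock": time; "qpos": joint angles; "qd": joint speeds; "tau": joint torques, N m; "eef_pos": TCP position; "tool_rot": TCP orientation; "force": force on the tool from outside, world axes, zero at the start; "torque": the same for the moment, N m; "width": finger opening in mm.
Only numpy, scipy, OpenCV 4.12 (cv2) and the standard library are available. Lean on these libraries where they do the work, as an engineer would, in place of code of your own. Each camera call takes 0.05 s, during which the arm holds its last target.

TASK

Close up the instrument that lies on its face with its battery bay open: first put the larger battery pack into the long pocket, then the smaller pack into the short pocket, then lay the metal hold-down bar over both packs onto the ledges at the two ends of the bay, and last set the cover flat inside the raised rim with its grip rib up. Set each part down gently without dropping it, seat it fully and let it go before fetching the next, and leave the screwdriver, the jar and the screw tray where they are.

Things in the scene. Friction and masses are not known exactly. Their poses are not given: they have to be found in the camera images.
- instrument: Dark shell 186 (x) x 152 x 50 mm, fixed. Origin: centre of underside, z up. Bay 156 x 122 mm, floor z 8, walls to z 42 (carry the cover), rim around to z 50, 178 x 144 inside. Long pocket at x -28 (74 x 42 mm), short at x +39 (52 x 34), y 0: stops 6 mm high at their corners, mid 38 mm of long sides open to fingers. End ledges |x| 66-78, top z 30, 8 mm guides at y +-29.
- main_pack: Larger battery pack, black block 68 x 36 x 20.5 mm, 0.11 kg, pale label on top. Origin: centre of its underside; x along the 68 mm, z up. Same either way round. Seated, it stands on the bay floor (z = 8 mm) at instrument x = -28 mm, y = 0, long sides parallel.
- backup_pack: Smaller battery pack, black block 46 x 28 x 20.5 mm, 0.06 kg, pale label on top. Origin: centre of its underside; x along the 46 mm, z up. Same either way round. Seated, it stands on the bay floor (z = 8 mm) at instrument x = +39 mm, y = 0, long sides parallel.
- hold_bar: Aluminium bar 148 x 50 mm, 3 mm thick, with upturned flanges along the middle 120 mm of its long sides, 10 mm high in all; 0.08 kg. Lies flanges up and is fitted so; grip it across its 50 mm width. Origin: centre of its underside; x along the 148 mm, z up. Same either way round. Seated: underside at instrument z = 30 mm, x = y = 0, along the instrument.
- cover: Grey plastic cover, plate 170 x 136 x 5 mm with a grip rib on top at its centre, 50 mm long (x), 14 mm wide (y), z = 5 to 21 mm; 0.13 kg. Lies rib up. Origin: centre of the plate's underside; x along the 170 mm, z up. Same either way round. Seated: underside at instrument z = 42 mm, x = y = 0, along the instrument.
- screwdriver: Screwdriver, 170 mm long, lying on the bench beyond the work: leave it alone. Its x axis points along it to the tip.
- jar: Amber glass jar with a cap, 50 mm across, 60 mm tall, standing beyond the work: leave it alone. Origin: centre of its underside.
- screw_tray: Small open steel screw tray, 80 x 60 x 20 mm, beyond the work: leave it alone. Origin: centre of its underside.

How it is judged:
By the outcome, as a careful person would: the job done as asked, in the order asked, and still so for the second after the job is handed in, with the robot touching nothing.
It also fails if it takes over 112 s, if anything falls off the work surface, if the arm or the gripper's body presses on something with over 40 N, if the wrist force passes 120 N, or if a joint passes its speed limit or range.

## Working session

There is one attempt and no reset: what is moved stays moved. The work goes in short steps, Python scripts to look and compute and a shell command to move; the robot and the scene stay as the last step left them, time stands still between calls to the robot, and variables do not carry over. Pictures are saved under pics/ and viewed, and the job is handed in when it is done.

```bash
mkdir -p pics; ls
python3 - <<'E'
from cell import ctrl
import cv2
s=ctrl.read_state(); print(s)
for n in ["scene","side","wrist"]:
    d=ctrl.get_image(n); cv2.imwrite(f"pics/{n}0.png",d["image"][:,:,::-1])
    print(n,{k:v for k,v in d.items() if k not in("image","z_map")})
E
```

```text
pics
{'clock': 0.0, 'qpos': array([-0.06577936,  0.62935483,  0.03843889,  1.51835289, -0.02701569,
        0.99628699, -0.01999597]), 'qd': array([-2.98179308e-04, -1.22418146e-03, -6.81879031e-04,  6.15716123e-04,
        2.80033865e-04,  1.83818544e-04,  3.97184604e-05]), 'tau': array([-1.11932164e-03, -5.63405585e+01,  1.22606792e+00, -1.93450052e+01,
        1.09587883e-02,  1.05136272e-02, -8.84369996e-06]), 'eef_pos': array([6.49385957e+02, 2.23367593e-02, 2.30388212e+02]), 'tool_rot': array([-3.13970838e+00,  1.00126467e-05,  1.57077401e+00]), 'force': array([ 0.13269402, -0.65549788, -0.03079061]), 'torque': array([-0.02729004, -0.01756289,  0.0050666 ]), 'width': 85.34528673787179}
scene {'vertical_fov': 44.597101292798136, 'cx': 275.49485826293545, 'cy': 203.95929213048976, 'extrinsics': array([[ 7.93482977e-01,  6.08515215e-01, -9.69525868e-03,
        -5.30453419e+02],
       [ 4.25978461e-01, -5.66698013e-01, -7.05262868e-01,
        -2.21255168e+02],
       [-4.34657470e-01,  5.55484109e-01, -7.08879601e-01,
         1.41253352e+03],
       [ 0.00000000e+00,  0.0000000
[... 246 characters left out ...]
    [-5.00380942e-01, -4.81540648e-01, -7.19539795e-01,
         3.42515343e+02],
       [ 5.14736416e-01,  5.02789993e-01, -6.94441246e-01,
         6.92842026e+02],
       [ 0.00000000e+00,  0.00000000e+00,  0.00000000e+00,
         1.00000000e+00]])}
wrist {'vertical_fov': 59.02675441933842, 'cx': 277.3842025437664, 'cy': 211.57341186879825, 'hand_eye': array([[-3.88660901e-04, -9.60042680e-01, -2.79853357e-01,
         7.05525535e+01],
       [ 9.99999922e-01, -3.53125242e-04, -1.77398503e-04,
         5.99779470e-01],
       [ 7.14868503e-05, -2.79853404e-01,  9.60042742e-01,
        -1.41860438e+02],
       [ 0.00000000e+00,  0.00000000e+00,  0.00000000e+00,
         1.00000000e+00]])}
```

View pics/scene0.png

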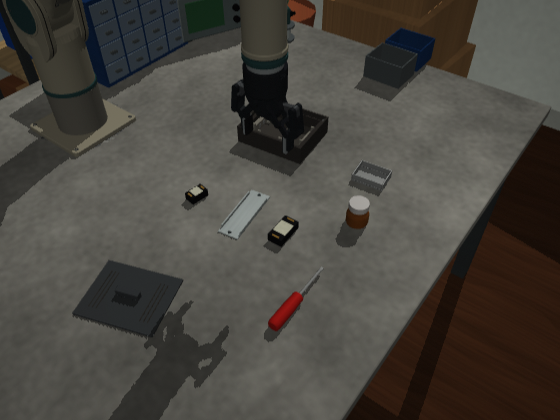

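View pics/side0.png

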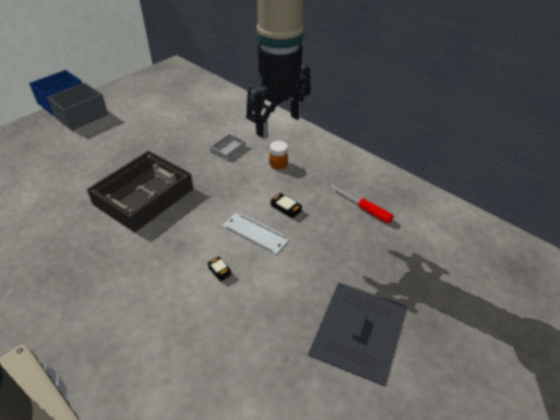

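View pics/wrist0.png

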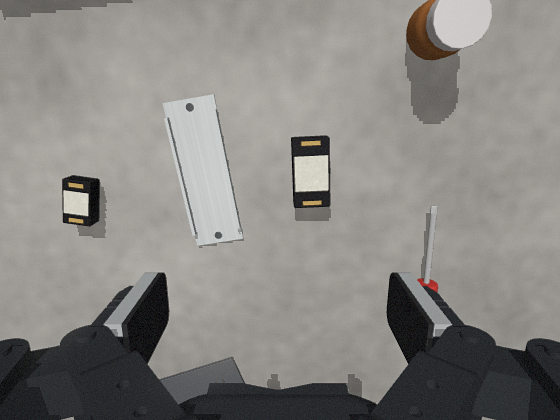

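```bash
cat > h.py <<'E'
import numpy as np, cv2
from cell import ctrl
from scipy.spatial.transform import Rotation as Ro
def cap(n):
    s=ctrl.read_state(); d=ctrl.get_image(n); im=d["image"]
    f=im.shape[0]/2/np.tan(np.radians(d["vertical_fov"]/2))
    if n=="wrist":
        T=np.eye(4);T[:3,:3]=Ro.from_euler("xyz",s["tool_rot"]).as_matrix();T[:3,3]=s["eef_pos"]
        C=T@d["hand_eye"]
    else: C=np.linalg.inv(d["extrinsics"])
    d["f"]=f;d["C"]=C;d["hsv"]=cv2.cvtColor(im,cv2.COLOR_RGB2HSV);d["s"]=s
    return d
def save(d,p): cv2.imwrite(p,d["image"][:,:,::-1])
def onplane(d,uv,z):
    uv=np.atleast_2d(np.array(uv,float))
    r=np.c_[(uv[:,0]-d["cx"])/d["f"],(uv[:,1]-d["cy"])/d["f"],np.ones(len(uv))]@d["C"][:3,:3].T
    o=d["C"][:3,3]; t=(z-o[2])/r[:,2]
    return o+r*t[:,None]
def cloud(d):
    z=d["z_map"];v,u=np.mgrid[:z.shape[0],:z.shape[1]]
    P=np.stack([(u-d["cx"])/d["f"]*z,(v-d["cy"])/d["f"]*z,z],-1)
    return P@d["C"][:3,:3].T+d["C"][:3,3]
def rect(P):  # P Nx2 world -> centre, long, short, yaw deg of long axis
    (c,(a,b),_)=r=cv2.minAreaRect(P.astype(np.float32)); bx=cv2.boxPoints(r)
    e=bx[1]-bx[0];g=bx[2]-bx[1]; l=e if np.hypot(*e)>np.hypot(*g) else g
    return np.round(c,1),round(max(a,b),1),round(min(a,b),1),round((np.degrees(np.arctan2(l[1],l[0]))+90)%180-90,1)
E
python3 - <<'E'
from h import *
for n in ["scene","side","wrist"]:
    d=cap(n);W=cloud(d);ok=d["z_map"]>0
    print(n)
    m=(ok&(W[...,2]>3)&(W[...,2]<65)&(W[...,0]>200)&(W[...,0]<1000)&(abs(W[...,1])<600)).astype(np.uint8)
    g=(W[...,2][ok&(abs(W[...,2])<15)]);print("table z",np.median(g))
    k,l,st,ce=cv2.connectedComponentsWithStats(m)
    for i in range(1,k):
        if st[i,4]<80: continue
        p=W[l==i];zt=np.percentile(p[:,2],95);t=p[p[:,2]>zt-4]
        print(st[i],ce[i].round(),"zt",zt.round(1),rect(t[:,:2]), rect(p[:,:2]))
E
```

```text
scene
table z 1.4545220593048498
[ 234  106   97   59 2318] [286. 135.] zt 50.9 (array([475., 284.]), 190.1, 157.7, np.float32(6.7)) (array([461.2, 315.2]), 249.6, 241.4, np.float32(-83.0))
[465 141  24  19  93] [478. 149.] zt 6.0 (array([912.1, 540.8]), 68.2, 47.6, np.float32(80.1)) (array([912.1, 540.8]), 68.2, 47.6, np.float32(80.1))
[491 142  21  20  88] [502. 150.] zt 5.6 (array([960.9, 566.1]), 71.4, 49.2, np.float32(-76.8)) (array([960.9, 566.1]), 71.4, 49.2, np.float32(-76.8))
[350 156  43  36 800] [372. 174.] zt 22.2 (array([745.3, 279.5]), 80.4, 64.3, np.float32(7.4)) (array([739. , 303.3]), 116.9, 104.1, np.float32(-79.6))
[451 162  23  21  84] [463. 171.] zt 5.5 (array([917.1, 436.2]), 74.9, 41.1, np.float32(-37.4)) (array([917.1, 436.2]), 74.9, 41.1, np.float32(-37.4))
[184 183  24  25 305] [196. 193.] zt 23.7 (array([453.2, -22.8]), 46.4, 31.8, np.float32(83.4)) (array([443.3, -23.2]), 57.7, 55.8, np.float32(-7.0))
[219 190  51  49 980] [243. 213.] zt 11.8 (array([577.5,  -2.5]), 140.1, 52.5, np.float32(-80.6)) (array([575.4,   3.1]), 155.4, 67.5, np.float32(-84.7))
[34
[... 2298 characters left out ...]
3.9, np.float32(-80.4)) (array([554.7,  -1.2]), 119.6, 7.4, np.float32(-80.4))
[ 291  135   39   73 2682] [310. 171.] zt 21.2 (array([682.1,   6.1]), 68.3, 36.1, np.float32(-87.4)) (array([682.1,   6.1]), 68.4, 36.1, np.float32(-87.3))
[  62  175   37   51 1707] [ 80. 200.] zt 21.1 (array([451.6, -22.7]), 46.1, 28.8, np.float32(81.9)) (array([451.8, -22.7]), 46.1, 29.2, np.float32(81.9))
[417 205  21  87 616] [429. 251.] zt 20.3 (array([804.9, -84. ]), 75.5, 16.9, np.float32(-79.1)) (array([805.9, -74.5]), 92.9, 18.0, np.float32(-83.8))
[ 160  358   84   47 1783] [201. 380.] zt 5.8 (array([ 559.7, -246.9]), 91.9, 40.1, np.float32(22.3)) (array([ 559.7, -246.9]), 91.9, 40.1, np.float32(22.3))
```

```bash
python3 -m jog '230 -175 0 0 0 0 1;230 -175 0 0 0 0 1;230 -175 0 0 0 0 1;230 -175 0 0 0 0 1;230 -175 0 0 0 0 1;230 -175 0 0 0 0 1;230 -175 0 0 0 0 1'
python3 - <<'E'
from h import *
d=cap("wrist");save(d,"pics/w1.png");W=cloud(d);print(d["s"]["eef_pos"],d["s"]["qd"].round(3))
z=W[...,2]
m=(z>44)&(z<56)&(d["z_map"]>0); m[260:,:]&=False
p=W[m];print(np.median(p[:,2]),rect(p[:,:2]))
np.save("w1.npy",W)
E
```

```text
clock: 1.18
eef_pos: [475.6, 229.4, 231.5]
tool_rot: [3.141, 0.001, 1.57]
force: [0.4, 0.3, 0.5]
width: 85.7
[475.60580087 229.36213744 231.46090581] [ 0.026  0.005  0.011 -0.003  0.001  0.001 -0.001]
49.01698744174686 (array([474.7, 282.2]), 186.6, 152.8, np.float32(6.7))
```

View pics/w1.png

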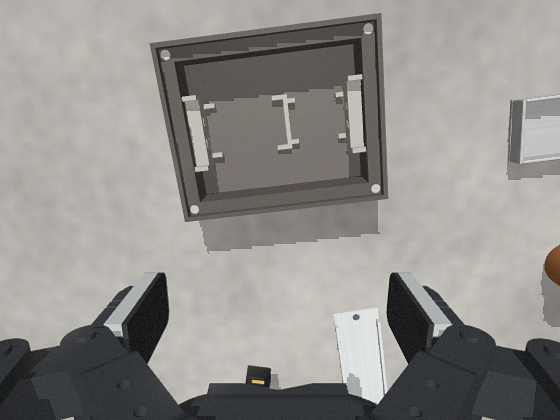

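Run:
```python
from h import *
W=np.load("w1.npy");im=cv2.imread("pics/w1.png");z=W[...,2]
c,s=np.cos(np.radians(6.7)),np.sin(np.radians(6.7))
X=W[...,:2]-[474.7,282.2];L=np.stack([X[...,0]*c+X[...,1]*s,-X[...,0]*s+X[...,1]*c],-1)
for lo,hi,nm in [(25,34,"ledge"),(11,16,"stops"),(34,42,"guides")]:
    m=(z>lo)&(z<hi)&(abs(L[...,0])<82)&(abs(L[...,1])<45)&(im.min(2)>110)
    k,l,st,ce=cv2.connectedComponentsWithStats(m.astype(np.uint8))
    for i in range(1,k):
        if st[i,4]>6: p=L[l==i];print(nm,st[i,4],p.min(0).round(1),p.max(0).round(1),np.median(z[l==i]).round(1))
```

```text
ledge 928 [ 65.7 -29. ] [78.2 29.1] 29.3
ledge 875 [-78.4 -29.2] [-65.8  29. ] 29.3
stops 35 [57.8 17. ] [64.3 21. ] 13.3
stops 389 [ -0.8 -25.1] [19.6 24.9] 13.2
stops 52 [-64.9  21. ] [-55.1  24.9] 13.2
stops 35 [ 57.8 -21. ] [ 64.4 -17. ] 13.1
stops 49 [-64.9 -25.2] [-55.1 -21. ] 13.4
guides 74 [65.8 29.1] [77.8 33. ] 37.3
guides 70 [-77.9  28.9] [-66.3  32.9] 37.5
guides 69 [ 65.9 -32.9] [ 77.6 -28.8] 37.1
guides 66 [-78.2 -33. ] [-66.  -28.9] 37.1
```

```bash
python3 -m jog '-224 207 140 0 0 -2.6 1;-224 207 140 0 0 -2.6 1;-224 207 140 0 0 -2.6 1;-224 207 140 0 0 -2.6 1;-224 207 140 0 0 -2.6 1;-224 207 140 0 0 -2.6 1;-224 207 140 0 0 -2.6 1;-224 207 140 0 0 -2.6 1'
python3 - <<'E'
from h import *
s=ctrl.read_state();print(s["eef_pos"],np.degrees(s["tool_rot"]))
E
```

```text
clock: 2.22
eef_pos: [681.5, 6.7, 91.6]
tool_rot: [-3.141, -0.001, 1.616]
force: [-0.8, 0.5, 0.9]
width: 85.1
[681.47404292   6.73322674  91.55784211] [-1.79973927e+02 -6.06597782e-02  9.25990392e+01]
```

```bash
python3 -m jog '0 0 60 0 0 0 1;0 0 80 0 0 0 1;0 0 88 0 0 0 0.4;0 0 88 0 0 0 0.1;0 0 88 0 0 0 -1;0 0 88 0 0 0 -1;0 0 88 0 0 0 -1;0 0 88 0 0 0 -1'
```

```text
clock: 3.22
eef_pos: [683.6, 6.1, 5.3]
tool_rot: [3.138, -0.0, 1.616]
force: [-0.0, 0.5, 6.8]
width: 34.7
```

```bash
python3 -m jog '0 0 -20 0 0 0 -1;0 0 -80 0 0 0 -1;0 0 -140 0 0 0 -1;0 0 -140 0 0 0 -1'
python3 - <<'E'
from h import *
d=cap("wrist");save(d,"pics/w2.png");s=d["s"];print(s["eef_pos"],np.degrees(s["tool_rot"]),s["qpos"].round(2),s["force"],s["width"])
E
```

```text
clock: 3.72
eef_pos: [686.3, 5.9, 150.7]
tool_rot: [3.129, 0.0, 1.616]
force: [0.6, -0.5, -1.1]
width: 34.3
[686.25809572   5.93055487 150.72966276] [1.79282256e+02 1.03301194e-02 9.25791499e+01] [-0.05  0.76  0.    1.49 -0.    0.88 -0.  ] [ 0.61177915 -0.49321953 -1.08831968] 34.282393837094816
```

View pics/w2.png

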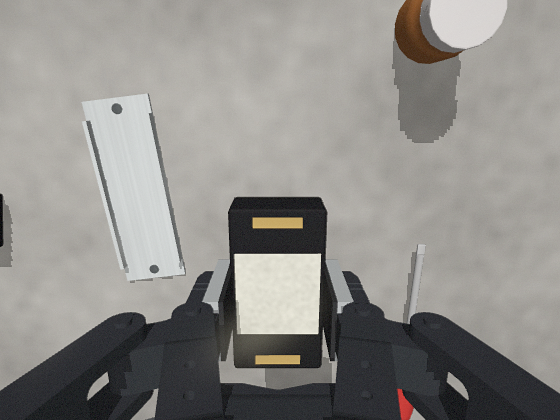

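```bash
python3 -m jog '283 -222 -140 0 0 85.9 -1;283 -222 -140 0 0 85.9 -1;283 -222 -140 0 0 85.9 -1;283 -222 -140 0 0 85.9 -1;283 -222 -140 0 0 85.9 -1;283 -222 -140 0 0 85.9 -1;283 -222 -140 0 0 85.9 -1;283 -222 -140 0 0 85.9 -1'
python3 - <<'E'
from h import *
s=ctrl.read_state();print(s["eef_pos"],np.degrees(s["tool_rot"]),s["qd"].round(2),s["force"],s["width"])
E
```

```text
clock: 4.78
eef_pos: [445.3, 280.1, 282.9]
tool_rot: [-3.142, 0.002, 0.118]
force: [0.6, -0.9, -1.1]
width: 34.3
[445.29079308 280.07117543 282.90263837] [-1.79995709e+02  1.15729406e-01  6.77170057e+00] [-0.23  0.06  0.42  0.01 -0.2   0.03 -1.27] [ 0.55754304 -0.90678412 -1.12294704] 34.303834555234324
```

```bash
python3 -m jog '0 0 60 0 0 0 -1;0 0 120 0 0 0 -1;0 0 180 0 0 0 -1;0 0 195 0 0 0 -1;0 0 195 0 0 0 -1;0 0 195 0 0 0 -1'
cat > held.py <<'E'
from h import *
import sys
d=cap("wrist");save(d,sys.argv[1]);s=d["s"];print(s["eef_pos"],np.degrees(s["tool_rot"]),s["qd"].round(3),s["force"].round(1),s["width"])
W=cloud(d);T=Ro.from_euler("xyz",s["tool_rot"]).as_matrix()
L=(W-s["eef_pos"])@T   # tool frame
v=(d["z_map"]>0)
lab=v&(d["hsv"][...,1]<60)&(d["hsv"][...,2]>130)&(abs(L[...,0])<45)&(abs(L[...,1])<13)&(L[...,2]>-25)&(L[...,2]<15)
p=L[lab];print("label tool z",np.median(p[:,2]),"rect(tool xy)",rect(p[:,:2]))
m=v&(abs(L[...,0])<60)&(abs(L[...,1])<int(sys.argv[2]))&(L[...,2]>np.median(p[:,2])-3)&(L[...,2]<np.median(p[:,2])+3)
p=L[m];print("top rect",rect(p[:,:2]),p.min(0).round(1),p.max(0).round(1))
A=np.c_[p[:,:2],np.ones(len(p))];print("tilt",np.degrees(np.linalg.lstsq(A,p[:,2],rcond=None)[0][:2]))
E
python3 held.py pics/w3.png 17
```

```text
clock: 5.52
eef_pos: [448.9, 279.3, 90.3]
tool_rot: [-3.14, -0.003, 0.12]
force: [0.1, 0.1, -1.2]
width: 34.6
[448.87041728 279.33746827  90.26069551] [-179.90888267   -0.1860681     6.89682704] [-0.004 -0.012 -0.001  0.    -0.003 -0.003  0.003] [ 0.1  0.1 -1.2] 34.63172069178936
label tool z -14.739063827115324 rect(tool xy) (array([-7.4,  0. ]), 52.0, 26.0, np.float32(-0.0))
top rect (array([1.1, 0. ]), 69.1, 34.0, np.float32(-0.0)) [-33.4 -17.  -17.7] [ 35.7  17.  -11.8]
tilt [ 0.13106831 -0.00721247]
```

View pics/w3.png

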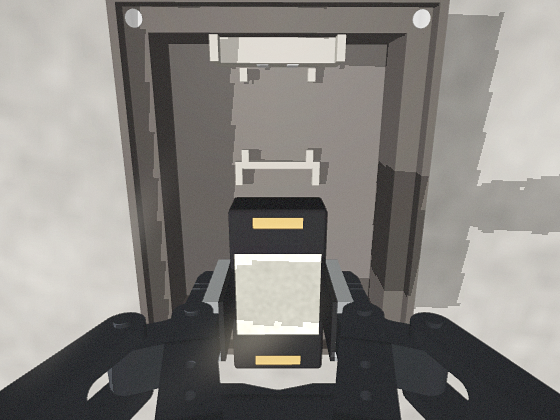

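```bash
cat > inst.py <<'E'
from h import *
import sys
d=cap("wrist");s=d["s"];W=cloud(d);z=W[...,2];im=d["image"]
c,sn=np.cos(np.radians(6.7)),np.sin(np.radians(6.7))
X=W[...,:2]-[474.7,282.2];L=np.stack([X[...,0]*c+X[...,1]*sn,-X[...,0]*sn+X[...,1]*c],-1)
print(s["eef_pos"])
for lo,hi,nm in [(25,34,"ledge"),(11,17,"stops"),(34,42,"guides")]:
    m=(z>lo)&(z<hi)&(abs(L[...,0])<85)&(abs(L[...,1])<45)&(im.min(2)>110)
    k,l,st,ce=cv2.connectedComponentsWithStats(m.astype(np.uint8))
    for i in range(1,k):
        if st[i,4]>25: p=L[l==i];print(nm,st[i,4],p.min(0).round(1),p.max(0).round(1),np.median(z[l==i]).round(1))
m=(z>46)&(z<54)&(abs(L[...,0])<105)&(abs(L[...,1])<90)&(d["z_map"]>0);m[230:]=False
p=L[m];print("rim",p.min(0),p.max(0))
E
python3 inst.py
```

```text
[448.86343742 279.51660091  90.4108731 ]
ledge 3054 [ 65.7 -28.9] [78.2 29.4] 29.2
stops 110 [57.8 17.1] [64.7 21.2] 13.2
stops 110 [ 57.9 -20.8] [ 64.8 -16.7] 13.3
stops 1006 [ -0.9 -24.9] [20. 25.] 13.3
guides 2677 [ 77.8 -45. ] [85.  44.9] 41.1
guides 237 [65.7 29.1] [78.  33.7] 37.1
guides 255 [ 65.7 -32.8] [ 78.1 -28.5] 37.2
rim [-18.1247421  -76.43458961] [90.37406963 77.19732124]
```

```bash
python3 -m jog '-3.3 0.3 30 0 0 0 -1;-3.3 0.3 60 0 0 0 -1;-3.3 0.3 68 0 0 0 -1;-3.3 0.3 72 0 0 0 -1;-3.3 0.3 74 0 0 0 -1;-3.3 0.3 74 0 0 0 -1'
python3 - <<'E'
from h import *
s=ctrl.read_state();print(s["eef_pos"],np.degrees(s["tool_rot"]),s["qd"].round(3),s["force"])
E
```

```text
clock: 6.38
eef_pos: [444.6, 278.3, 15.0]
tool_rot: [-3.141, -0.001, 0.121]
force: [-0.3, 0.2, -1.1]
width: 34.9
[444.62999294 278.30250831  14.99465236] [-1.79966536e+02 -6.58860098e-02  6.91435570e+00] [-0.002 -0.    -0.001  0.002  0.    -0.002 -0.   ] [-0.26091748  0.15323884 -1.13078733]
```

```bash
python3 -m jog '0.8 0 0.7 0 0 0 -1;0.8 0 1.4 0 0 0 -1;0.8 0 1.4 0 0 0 -1'; python3 -m jog '0 0 0.6 0 0 0 -1;0 0 0.6 0 0 0 -1'
```

```text
clock: 6.75
eef_pos: [445.3, 278.2, 13.3]
tool_rot: [-3.141, -0.001, 0.121]
force: [-0.7, -0.4, 3.7]
width: 34.6
clock: 7.0
eef_pos: [445.3, 278.3, 13.3]
tool_rot: [-3.141, -0.001, 0.121]
force: [-1.3, -0.9, 9.8]
width: 34.3
```

```bash
python3 -m jog '0 0 -1 0 0 0 0.2;0 0 -1 0 0 0 0.2;0 0 -1 0 0 0 0.2;0 0 -1 0 0 0 0.2;0 0 -30 0 0 0 0.2;0 0 -90 0 0 0 0.2;0 0 -140 0 0 0 1;0 0 -160 0 0 0 1'
python3 - <<'E'
from h import *
d=cap("wrist");save(d,"pics/w4.png");s=d["s"];print(s["eef_pos"],s["width"],s["qd"].round(2))
W=cloud(d);z=W[...,2];c,sn=np.cos(np.radians(6.7)),np.sin(np.radians(6.7))
X=W[...,:2]-[474.7,282.2];L=np.stack([X[...,0]*c+X[...,1]*sn,-X[...,0]*sn+X[...,1]*c],-1)
m=(z>24)&(z<31)&(L[...,0]<10)&(L[...,0]>-64.5)&(abs(L[...,1])<22);p=L[m];print(rect(p),p.min(0),p.max(0),np.median(z[m]))
E
```

```text
clock: 8.0
eef_pos: [446.2, 278.7, 175.2]
tool_rot: [-3.14, -0.004, 0.121]
force: [0.0, 0.4, -0.1]
width: 84.2
[446.15136308 278.67261334 175.19181908] 84.16934728865171 [-0.11 -0.2   0.13 -0.12  0.14  0.36 -0.13]
(array([-28.4,  -1.3]), 68.1, 36.1, np.float32(0.2)) [-62.4407229  -19.38601205] [ 5.69067101 16.7826229 ] 27.847379793470964
```

View pics/w4.png

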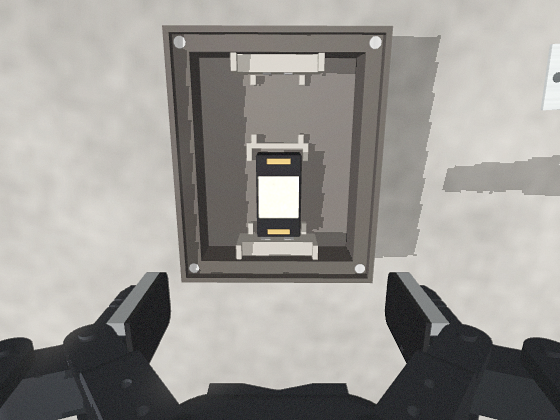

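```bash
python3 -m jog '-30.3 300 40 0 0 -75 1;-30.3 300 80 0 0 -75 1;-30.3 300 80 0 0 -75 1;-30.3 300 80 0 0 -75 1;-30.3 300 80 0 0 -75 1;-30.3 300 80 0 0 -75 1;-30.3 300 80 0 0 -75 1;-30.3 300 80 0 0 -75 1';  python3 -m jog '0 0 0 0 0 0 1';python3 - <<'E'
from h import *
d=cap("wrist");save(d,"pics/w5.png");s=d["s"];print(s["eef_pos"],np.degrees(s["tool_rot"]),s["qpos"].round(2))
W=cloud(d);z=W[...,2]
m=(z>16)&(z<24)&(abs(W[...,0]-451.6)<32)&(abs(W[...,1]+22.7)<38)&(d["z_map"]>0);p=W[m];print(rect(p[:,:2]))
E
```

```text
clock: 9.05
eef_pos: [450.6, -23.6, 91.8]
tool_rot: [-3.141, -0.001, 1.427]
force: [0.0, 0.1, -0.8]
width: 85.4
clock: 9.18
eef_pos: [450.8, -23.2, 92.1]
tool_rot: [-3.141, -0.0, 1.427]
force: [-0.0, -0.4, 0.6]
width: 85.4
[450.76659545 -23.22191887  92.06853761] [-1.79971443e+02 -8.00414016e-03  8.17487592e+01] [ 0.03  0.6  -0.06  2.18  0.09  0.37 -0.25]
(array([451.2, -22.8]), 46.0, 28.0, np.float32(82.0))
```

View pics/w5.png

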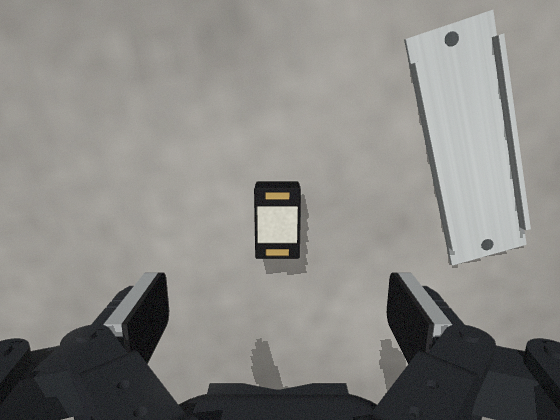

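```bash
python3 -m jog '0.4 0.3 60 0 0 0 1;0.4 0.3 80 0 0 0 1;0.4 0.3 86 0 0 0 0.4;0.4 0.3 86.5 0 0 0 0;0.4 0.3 86.5 0 0 0 -1;0.4 0.3 86.5 0 0 0 -1;0.4 0.3 86.5 0 0 0 -1;0.4 0.3 86.5 0 0 0 -1'; python3 -m jog '0 0 -10 0 0 0 -1;0 0 -60 0 0 0 -1;0 0 -120 0 0 0 -1;0 0 -160 0 0 0 -1;0 0 -160 0 0 0 -1'
```

```text
clock: 10.22
eef_pos: [451.7, -23.0, 6.5]
tool_rot: [3.14, 0.0, 1.43]
force: [-0.1, 0.6, 6.6]
width: 26.4
clock: 10.85
eef_pos: [453.1, -23.2, 168.8]
tool_rot: [3.135, -0.001, 1.429]
force: [-0.2, 0.2, -0.8]
width: 26.6
```

```bash
python3 -m jog '315 17 0 0 0 75 -1;315 17 0 0 0 75 -1;315 17 0 0 0 75 -1;315 17 0 0 0 75 -1;315 17 0 0 0 75 -1;315 17 0 0 0 75 -1;315 17 40 0 0 75 -1;315 17 75 0 0 75 -1'; python3 -m jog '0 0 0 0 0 0 -1;0 0 0 0 0 0 -1'; python3 held.py pics/w6.png 13; python3 inst.py
```

```text
clock: 11.85
eef_pos: [511.5, 286.0, 88.8]
tool_rot: [3.14, 0.001, 0.12]
force: [0.1, -0.8, -0.5]
width: 26.5
clock: 12.1
eef_pos: [512.7, 286.6, 91.2]
tool_rot: [-3.141, -0.0, 0.121]
force: [0.4, 0.4, -0.4]
width: 26.7
[512.66510425 286.61373982  91.21159565] [-1.79991651e+02 -1.04742173e-02  6.91862333e+00] [ 0.008 -0.022 -0.005 -0.012  0.001 -0.002 -0.001] [ 0.4  0.4 -0.4] 26.719021386857776
label tool z -13.460762683942376 rect(tool xy) (array([0.7, 0.4]), 24.7, 24.2, np.float32(0.0))
top rect (array([ 1., -0.]), 46.9, 26.0, np.float32(0.0)) [-22.5 -13.  -16.4] [ 24.5  13.  -10.5]
tilt [ 0.34234455 -0.10216346]
[513.15107028 286.85365582  91.84264732]
ledge 1783 [ 65.8 -29. ] [76.1 29.3] 29.3
ledge 559 [-47.4 -17.3] [-37.4  15.3] 28.0
ledge 135 [-60.   -9.6] [-54.5   7.5] 28.1
ledge 715 [-72.4 -31.8] [-64.5  31.1] 28.5
stops 52 [57.5 17.1] [62.4 20.8] 13.2
stops 56 [ 57.7 -20.8] [ 62.5 -16.9] 13.2
stops 197 [-67.3  18.3] [-54.4  32.7] 13.4
stops 179 [-67.2 -32.6] [-54.4 -20.6] 13.5
guides 2269 [ 65.7 -45. ] [85. 45.] 41.0
rim [ 45.9830116  -76.10404483] [93.04915093 76.89761106]
```

View pics/w6.png

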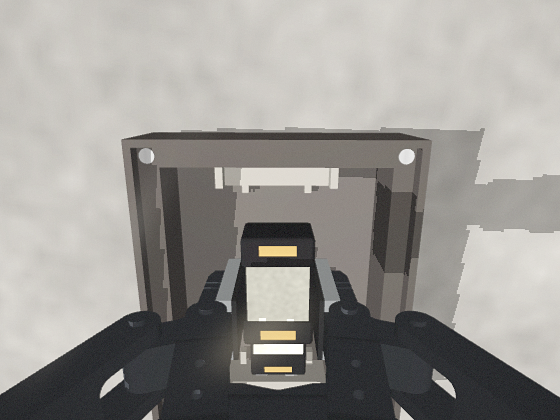

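```bash
python3 -m jog '-0.6 0 30 0 0 0 -1;-0.6 0 60 0 0 0 -1;-0.6 0 70 0 0 0 -1;-0.6 0 73 0 0 0 -1;-0.6 0 74.5 0 0 0 -1;-0.6 0 74.5 0 0 0 -1';python3 -m jog '0 0 1 0 0 0 -1;0 0 1.5 0 0 0 -1;0 0 1.5 0 0 0 -1'
```

```text
clock: 12.95
eef_pos: [512.5, 286.7, 17.2]
tool_rot: [-3.141, -0.001, 0.121]
force: [0.6, 0.7, -1.2]
width: 26.5
clock: 13.32
eef_pos: [511.9, 286.3, 14.8]
tool_rot: [3.142, 0.0, 0.121]
force: [0.2, 0.7, -0.2]
width: 26.9
```

```bash
python3 -m jog '0.3 0 0.6 0 0 0 -1;0.3 0 0.8 0 0 0 -1';python3 -m jog '0 0 0.4 0 0 0 -1;0 0 0.8 0 0 0 -1'
```

```text
clock: 13.58
eef_pos: [512.0, 286.4, 14.6]
tool_rot: [3.141, 0.0, 0.121]
force: [-3.0, 0.4, 6.2]
width: 26.7
clock: 13.82
eef_pos: [512.0, 286.4, 14.5]
tool_rot: [3.141, -0.0, 0.121]
force: [-2.7, -2.6, 14.2]
width: 26.4
```

```bash
python3 -m jog '0 0 -1 0 0 0 0.1;0 0 -1 0 0 0 0.1;0 0 -1 0 0 0 0.1;0 0 -1 0 0 0 0.1;0 0 -30 0 0 0 0.1;-20 0 -90 0 0 0 0.1;-40 0 -140 0 0 0 1;-60 0 -160 0 0 0 1';  python3 -m jog '-60 0 0 0 0 0 1;-60 0 0 0 0 0 1'
cat > chk.py <<'E'
from h import *
import sys
d=cap("wrist");save(d,sys.argv[1]);s=d["s"];print(s["eef_pos"],s["width"],s["qd"].round(2))
W=cloud(d);z=W[...,2];c,sn=np.cos(np.radians(6.7)),np.sin(np.radians(6.7))
X=W[...,:2]-[474.7,282.2];L=np.stack([X[...,0]*c+X[...,1]*sn,-X[...,0]*sn+X[...,1]*c],-1)
for a,b in [(-64.5,10),(14,65)]:
    m=(z>24)&(z<31)&(L[...,0]<b)&(L[...,0]>a)&(abs(L[...,1])<22);p=L[m];print(rect(p),p.min(0),p.max(0),np.median(z[m]))
E
python3 chk.py pics/w7.png
```

```text
clock: 14.82
eef_pos: [453.3, 280.1, 176.2]
tool_rot: [-3.139, -0.004, 0.12]
force: [-0.1, -0.2, -0.5]
width: 80.5
clock: 15.08
eef_pos: [387.7, 270.3, 173.1]
tool_rot: [3.139, 0.005, 0.125]
force: [0.4, -0.4, 0.8]
width: 85.2
[387.70379476 270.28303353 173.14446354] 85.18472995613578 [ 0.02  0.04  0.03 -0.12  0.02 -0.02  0.02]
(array([-28.6,  -1.3]), 67.6, 36.0, np.float32(0.4)) [-62.5330946  -19.36167317] [ 5.27889634 16.80809845] 27.84674251498936
(array([33.7, -1. ]), 36.9, 27.9, np.float32(0.7)) [ 15.24321095 -14.89182347] [52.16478991 13.1616455 ] 27.85244031497359
```

View pics/w7.png

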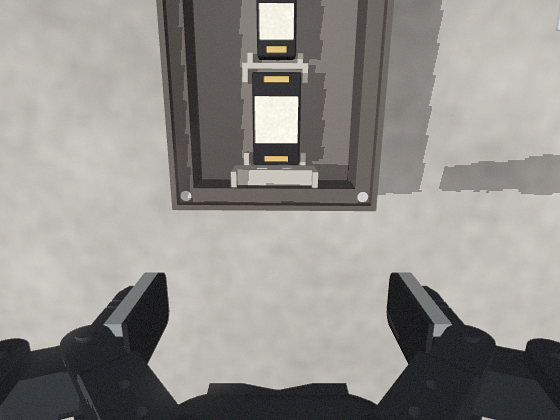

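```bash
python3 -m jog '155 289 0 0 0 -92.5 1;155 289 0 0 0 -92.5 1;155 289 0 0 0 -92.5 1;155 289 0 0 0 -92.5 1;155 289 0 0 0 -92.5 1;155 289 40 0 0 -92.5 1;155 289 60 0 0 -92.5 1;155 289 60 0 0 -92.5 1';  python3 -m jog '0 0 0 0 0 0 1;0 0 0 0 0 0 1';cat > bar.py <<'E'
from h import *
import sys
d=cap("wrist");save(d,sys.argv[1]);s=d["s"];print(s["eef_pos"],np.degrees(s["tool_rot"]),s["qpos"].round(2))
W=cloud(d);z=W[...,2]
m=(z>7)&(z<12)&(abs(W[...,0]-576)<60)&(abs(W[...,1])<85)&(d["z_map"]>0);m[270:]=False;p=W[m];print("flanges",rect(p[:,:2]),np.median(z[m]))
m=(d["hsv"][...,1]<40)&(d["hsv"][...,2]>175)
k,l,st,ce=cv2.connectedComponentsWithStats(m.astype(np.uint8));i=1+np.argmax(st[1:,4]);v,u=np.where(l==i)
print("plate",st[i],rect(onplane(d,np.c_[u,v],3)[:,:2]))
E
python3 bar.py pics/w8.png
```

```text
clock: 16.12
eef_pos: [581.5, 2.2, 110.8]
tool_rot: [-3.138, -0.0, 1.624]
force: [-0.1, 0.5, 0.2]
width: 85.7
clock: 16.38
eef_pos: [582.4, 3.4, 113.2]
tool_rot: [3.141, -0.0, 1.617]
force: [0.5, -0.2, 0.5]
width: 85.4
[582.38089825   3.40665042 113.24261088] [ 1.79960219e+02 -6.47725218e-03  9.26296356e+01] [ 0.33  0.76 -0.63  1.81  0.61  0.78 -0.57]
flanges (array([574.8,   8.8]), 107.0, 50.2, np.float32(-80.6)) 9.317580838360072
plate [  216    96    97   209 13833] (array([575.4,   2.7]), 147.4, 51.3, np.float32(-80.6))
```

View pics/w8.png

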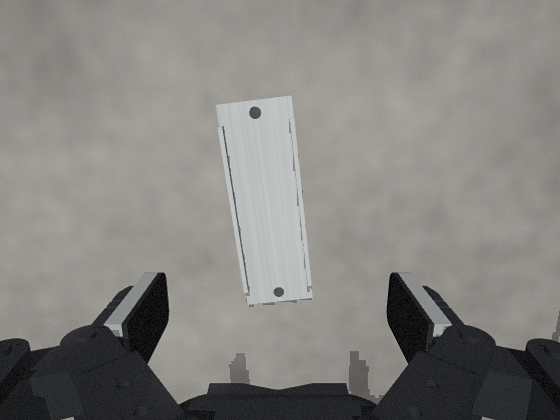

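```bash
python3 -m jog '-0.2 -6.8 40 0 0 -6.9 1;-0.2 -6.8 80 0 0 -6.9 1;-0.2 -6.8 100 0 0 -6.9 1;-0.2 -6.8 108 0 0 -6.9 1;-0.2 -6.8 112 0 0 -6.9 1;-0.2 -6.8 112 0 0 -6.9 1'
python3 - <<'E'
from h import *
s=ctrl.read_state();print(s["eef_pos"],np.degrees(s["tool_rot"]),s["qd"].round(3),s["force"])
E
```

```text
clock: 17.18
eef_pos: [575.6, 3.3, 2.0]
tool_rot: [3.14, 0.0, 1.741]
force: [0.1, 1.0, -0.4]
width: 85.4
[575.61989365   3.31484379   1.97731229] [1.79918098e+02 9.16998038e-03 9.97412173e+01] [ 0.002 -0.005 -0.004  0.001 -0.001  0.001  0.001] [ 0.08112595  0.95321849 -0.37102721]
```

```bash
python3 -m jog '0 0 1 0 0 0 0.5;0 0 1 0 0 0 0.3;0 0 1 0 0 0 -1;0 0 1 0 0 0 -1;0 0 1 0 0 0 -1;0 0 1 0 0 0 -1'; python3 -m jog '0 0 -5 0 0 0 -1;0 0 -15 0 0 0 -1;0 0 -40 0 0 0 -1;0 0 -80 0 0 0 -1;0 0 -110 0 0 0 -1;0 0 -110 0 0 0 -1;0 0 -110 0 0 0 -1'
python3 - <<'E'
from h import *
d=cap("wrist");save(d,"pics/w9.png");s=d["s"];print(s["eef_pos"],np.degrees(s["tool_rot"]),s["qpos"].round(2),s["force"],s["width"])
E
```

```text
clock: 17.92
eef_pos: [575.2, 3.1, 1.1]
tool_rot: [3.141, 0.0, 1.741]
force: [-0.1, -0.5, 4.7]
width: 48.1
clock: 18.8
eef_pos: [574.3, 2.7, 109.8]
tool_rot: [-3.141, 0.0, 1.741]
force: [-0.5, 0.7, -1.7]
width: 47.7
[574.33961377   2.6976573  109.76136567] [-1.79941142e+02  1.83855811e-02  9.97380324e+01] [ 0.35  0.76 -0.65  1.83  0.65  0.78 -0.48] [-0.46714063  0.68835671 -1.65360199] 47.69133183574312
```

View pics/w9.png

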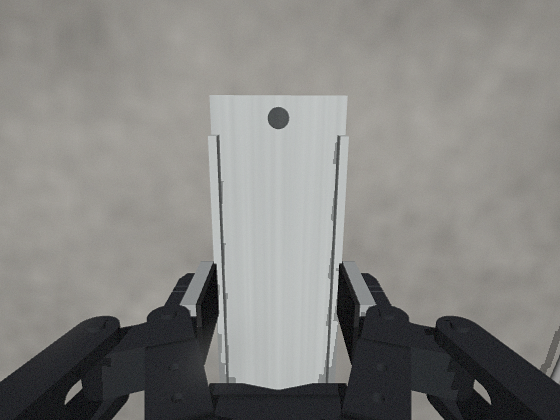

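```bash
python3 -m jog '292 -51 -20 0 0 92.9 -1;292 -51 -20 0 0 92.9 -1;292 -51 -20 0 0 92.9 -1;292 -51 -20 0 0 92.9 -1;292 -51 -20 0 0 92.9 -1;292 -51 -20 0 0 92.9 -1;292 -51 -20 0 0 92.9 -1;292 -51 -20 0 0 92.9 -1';  python3 -m jog '0 0 0 0 0 7.6 -1;0 0 0 0 0 7.6 -1;0 0 0 0 0 7.6 -1'
python3 - <<'E'
from h import *
d=cap("wrist");save(d,"pics/w10.png");s=d["s"];print(s["eef_pos"],np.degrees(s["tool_rot"]),s["qd"].round(3),s["qpos"].round(2))
W=cloud(d);T=Ro.from_euler("xyz",s["tool_rot"]).as_matrix();L=(W-s["eef_pos"])@T
m=(d["z_map"]>0)&(abs(L[...,1])<20)&(abs(L[...,2])<18)&(L[...,0]>10)&(L[...,0]<90);p=L[m]
print("plate z",np.median(p[:,2]),"far end x",np.percentile(p[:,0],[98,99.5,100]))
A=np.c_[p[:,:2],np.ones(len(p))];print("tilt",np.degrees(np.linalg.lstsq(A,p[:,2],rcond=None)[0][:2]))
zt=np.median(p[:,2])
m=(d["z_map"]>0)&(abs(L[...,2]-zt)<3)&(L[...,0]>64)&(L[...,0]<90)&(abs(L[...,1])<40);p=L[m];print(rect(p[:,:2]),p.min(0),p.max(0))
E
python3 inst.py
```

```text
clock: 19.85
eef_pos: [474.3, 282.0, 128.9]
tool_rot: [3.14, 0.002, 0.236]
force: [-0.2, 0.4, -0.8]
width: 48.2
clock: 20.23
eef_pos: [474.8, 282.1, 129.6]
tool_rot: [3.141, 0.001, 0.111]
force: [-0.1, -0.1, -1.1]
width: 47.4
[474.76277658 282.13647599 129.55457524] [1.79964813e+02 6.73656110e-02 6.35254973e+00] [ 0.007 -0.003 -0.005 -0.004 -0.002  0.    -0.006] [-0.46  0.63 -0.19  1.88  0.18  0.64 -2.22]
plate z -1.1192731600816743 far end x [73.33517407 74.04291711 74.42616534]
tilt [-0.04076752 -0.10981479]
(array([69.2,  0.8]), 50.2, 10.3, np.float32(-90.0)) [ 64.07201973 -24.28136672  -3.70397229] [74.42616534 25.92388062  1.30210777]
[474.90926232 282.129881   129.72615496]
ledge 140 [ 76.5 -29. ] [77.7 28.9] 29.1
rim [ -6.04477537 -76.57223656] [93.03835909 76.50840914]
```

View pics/w10.png

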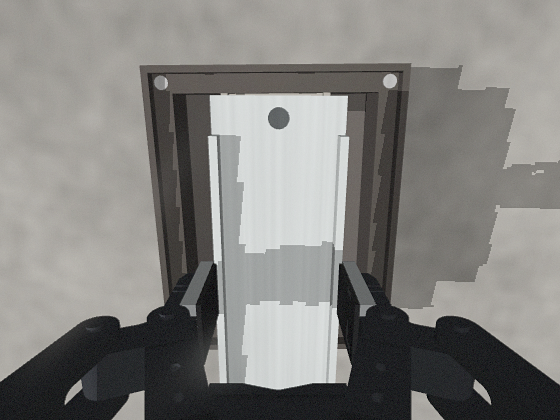

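```bash
python3 -m jog '0 -0.5 40 0 0 -0.35 -1;0 -0.5 70 0 0 -0.35 -1;0 -0.5 85 0 0 -0.35 -1;0 -0.5 91 0 0 -0.35 -1;0 -0.5 93 0 0 -0.35 -1;0 -0.5 93 0 0 -0.35 -1'
python3 - <<'E'
from h import *
d=cap("wrist");save(d,"pics/w11.png");s=d["s"];print(s["eef_pos"],np.degrees(s["tool_rot"]),s["qd"].round(3))
E
```

```text
clock: 21.08
eef_pos: [475.7, 283.2, 38.0]
tool_rot: [-3.141, -0.001, 0.115]
force: [-0.2, -0.4, -1.6]
width: 47.9
[475.69923556 283.17907236  37.95084584] [-1.79958238e+02 -7.60665651e-02  6.56365007e+00] [ 0.001 -0.004  0.    -0.    -0.002  0.001 -0.001]
```

View pics/w11.png

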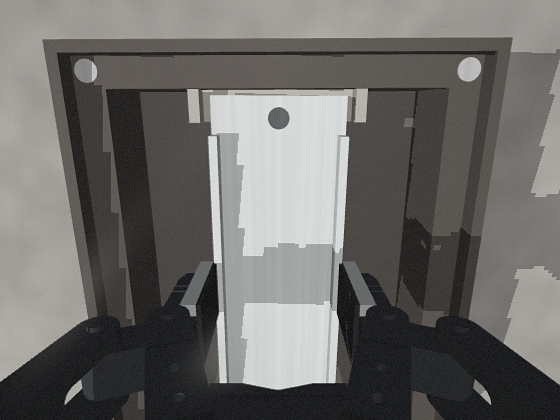

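```bash
python3 -m jog '-0.5 0 2 0 0 0 -1;-0.5 0 4 0 0 0 -1;-0.5 0 5 0 0 0 -1;-0.5 0 5 0 0 0 -1'; python3 -m jog '0 0 0.6 0 0 0 -1;0 0 1.2 0 0 0 -1;0 0 1.2 0 0 0 -1'
```

```text
clock: 21.62
eef_pos: [474.6, 282.7, 32.1]
tool_rot: [3.142, 0.0, 0.114]
force: [-0.3, 0.0, -1.3]
width: 47.8
clock: 22.0
eef_pos: [474.7, 282.8, 31.1]
tool_rot: [-3.142, -0.0, 0.115]
force: [-0.2, -0.7, 0.3]
width: 47.8
```

```bash
python3 -m jog '0 0 0.5 0 0 0 -1;0 0 0.7 0 0 0 -1'; python3 -m jog '0 0 0.5 0 0 0 -1;0 0 0.5 0 0 0 -1'
```

```text
clock: 22.25
eef_pos: [474.7, 282.8, 31.1]
tool_rot: [3.142, -0.0, 0.114]
force: [-2.1, -0.6, 9.2]
width: 48.0
clock: 22.5
eef_pos: [474.7, 282.8, 31.0]
tool_rot: [3.142, -0.001, 0.115]
force: [-3.2, -1.2, 11.1]
width: 47.9
```

```bash
python3 -m jog '0 0 -0.8 0 0 0 0.45;0 0 -0.8 0 0 0 0.45;0 0 -0.8 0 0 0 0.45;0 0 -0.8 0 0 0 0.45;0 0 -30 0 0 0 0.45;0 0 -80 0 0 0 0.45;0 0 -130 0 0 0 0.45;0 0 -160 0 0 0 1'; python3 -m jog '0 0 0 0 0 0 1;0 0 0 0 0 0 1'
python3 - <<'E'
from h import *
d=cap("wrist");save(d,"pics/w12.png");s=d["s"];print(s["eef_pos"],np.degrees(s["tool_rot"]),s["qpos"].round(2))
W=cloud(d);z=W[...,2];c,sn=np.cos(np.radians(6.7)),np.sin(np.radians(6.7))
X=W[...,:2]-[474.7,282.2];L=np.stack([X[...,0]*c+X[...,1]*sn,-X[...,0]*sn+X[...,1]*c],-1)
m=(z>30.7)&(z<34.5)&(abs(L[...,0])<78)&(abs(L[...,1])<28)&(d["hsv"][...,2]>120);p=L[m];print(p.min(0),p.max(0))
for a,b in [(-74,-62),(-60,-20),(-20,20),(20,60),(62,74)]:
    q=m&(L[...,0]>a)&(L[...,0]<b);print(a,b,q.sum(),np.median(z[q]) if q.any() else None)
m=(z>37)&(z<43)&(abs(L[...,0])<65)&(abs(L[...,1])<30);p=L[m];print("flange",rect(p),np.median(z[m]))
E
```

```text
clock: 23.5
eef_pos: [475.3, 283.2, 192.3]
tool_rot: [-3.14, -0.003, 0.114]
force: [-0.2, -0.5, -0.5]
width: 77.8
clock: 23.75
eef_pos: [474.1, 282.2, 189.0]
tool_rot: [3.141, 0.001, 0.114]
force: [0.3, -0.9, -0.5]
width: 85.0
[474.09171529 282.23671526 188.99641763] [1.79955538e+02 7.51529035e-02 6.55897803e+00] [-0.44  0.55 -0.21  1.83  0.16  0.78 -2.2 ]
[-77.09003701 -26.70318769] [77.86476767 27.45300015]
-74 -62 650 32.30073018725565
-60 -20 2260 32.26116823605699
-20 20 2506 32.28653985217517
20 60 2797 32.25157733644119
62 74 998 32.26618795189165
flange (array([ 0.5, -0.2]), 119.7, 50.1, np.float32(-0.4)) 39.21549835804862
```

View pics/w12.png

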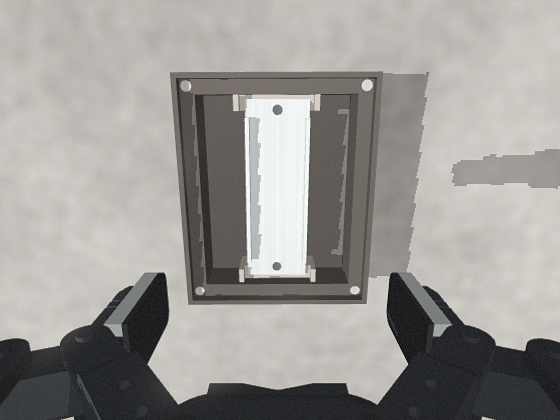

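```bash
python3 -m jog '-3 592 0 0 0 -13.4 1;-3 592 0 0 0 -13.4 1;-3 592 0 0 0 -13.4 1;-3 592 0 0 0 -13.4 1;-3 592 0 0 0 -13.4 1;-3 592 0 0 0 -13.4 1;-3 592 0 0 0 -13.4 1;-3 592 0 0 0 -13.4 1'
python3 - <<'E'
from h import *
s=ctrl.read_state();print(s["eef_pos"],np.degrees(s["tool_rot"]),s["qpos"].round(2))
E
```

```text
clock: 24.8
eef_pos: [528.5, -215.9, 188.2]
tool_rot: [-3.14, 0.002, 0.349]
force: [1.2, 0.4, -0.5]
width: 85.5
[ 528.48237481 -215.94513205  188.19200678] [-1.79880276e+02  9.94807949e-02  1.99709940e+01] [ 0.53  0.58 -0.29  1.78  0.22  0.81 -1.09]
```

```bash
python3 -m jog '-21 86 0 0 0 0 1;-21 86 0 0 0 0 1;-21 86 0 0 0 0 1;-21 86 0 0 0 0 1'
python3 - <<'E'
from h import *
d=cap("wrist");save(d,"pics/w13.png");s=d["s"];print(s["eef_pos"],np.degrees(s["tool_rot"]),s["qpos"].round(2))
W=cloud(d);z=W[...,2];v=d["z_map"]>0;n=(abs(W[...,0]-540)<130)&(abs(W[...,1]+307)<130)&v
m=n&(z>17)&(z<24);m[260:]=False;p=W[m];print("rib",rect(p[:,:2]),np.median(z[m]))
m=n&(z>2.5)&(z<6.5);m[265:]=False;p=W[m];print("plate",rect(p[:,:2]),np.median(z[m]))
E
```

```text
clock: 25.3
eef_pos: [538.5, -300.1, 188.6]
tool_rot: [-3.139, 0.001, 0.35]
force: [-0.1, 0.3, -0.0]
width: 85.5
[ 538.54825156 -300.06421185  188.64579988] [-1.79829036e+02  4.65301433e-02  2.00625474e+01] [ 0.64  0.64 -0.29  1.65  0.22  0.88 -0.96]
rib (array([ 539.7, -308.3]), 50.2, 13.9, np.float32(19.0)) 20.188125253162184
plate (array([ 545.6, -310.1]), 159.6, 144.0, np.float32(20.0)) 4.314004563842502
```

View pics/w13.png

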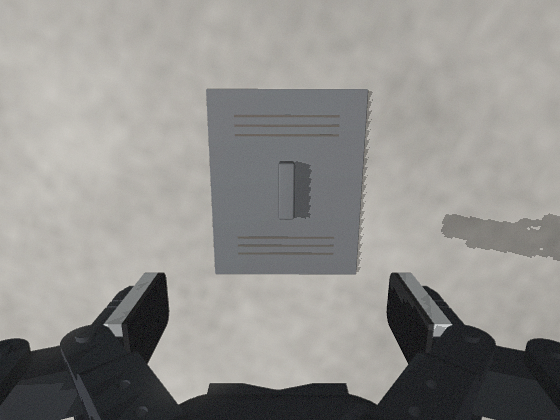

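```bash
python3 -m jog '-1.6 7.4 60 0 0 0 1;-1.6 7.4 110 0 0 0 1;-1.6 7.4 120 0 0 0 0.3;-1.6 7.4 120 0 0 0 0;-1.6 7.4 120 0 0 0 0'
python3 - <<'E'
from h import *
d=cap("wrist");save(d,"pics/w14.png");s=d["s"];print(s["eef_pos"],np.degrees(s["tool_rot"]),s["qd"].round(2))
W=cloud(d);z=W[...,2];v=d["z_map"]>0;n=(abs(W[...,0]-540)<130)&(abs(W[...,1]+307)<130)&v
T=Ro.from_euler("xyz",s["tool_rot"]).as_matrix();L=(W-s["eef_pos"])@T
m=n&(z>17)&(z<24)&(abs(L[...,1])<15)&(abs(L[...,0])<35);p=W[m];print("rib",rect(p[:,:2]),np.median(z[m]),"tool",rect(L[m][:,:2]))
E
```

```text
clock: 25.98
eef_pos: [541.7, -309.9, 72.1]
tool_rot: [3.139, -0.003, 0.349]
force: [-0.8, -0.0, -0.5]
width: 43.0
[ 541.67068534 -309.90113731   72.07042934] [ 1.79848772e+02 -1.63844728e-01  1.99985828e+01] [ 0. -0.  0. -0.  0. -0.  0.]
rib (array([ 540.1, -307.3]), 49.7, 13.7, np.float32(20.2)) 20.13003818688071 tool (array([-0.8, -3.1]), 49.7, 13.7, np.float32(-0.2))
```

View pics/w14.png

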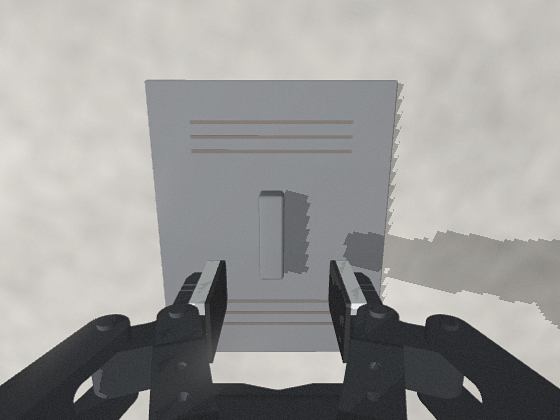

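```bash
python3 -m jog '-0.8 -3.1 30 0 0 0 0;-0.8 -3.1 50 0 0 0 0;-0.8 -3.1 60 0 0 0 0;-0.8 -3.1 62.5 0 0 0 0;-0.8 -3.1 62.5 0 0 0 0'
python3 - <<'E'
from h import *
s=ctrl.read_state();print(s["eef_pos"],np.degrees(s["tool_rot"]),s["qd"].round(3),s["force"])
E
```

```text
clock: 26.65
eef_pos: [538.5, -307.3, 7.7]
tool_rot: [3.141, -0.001, 0.348]
force: [0.1, -0.4, 1.0]
width: 43.0
[ 538.49821217 -307.33242495    7.68999131] [ 1.79970919e+02 -3.36649857e-02  1.99550440e+01] [ 0.    -0.01  -0.001 -0.002 -0.001  0.002  0.002] [ 0.0577548  -0.43632979  1.00723912]
```

```bash
python3 -m jog '1 0 -1 0 0 0 -0.3;1 0 -1 0 0 0 -1;1 0 -1 0 0 0 -1;1 0 -1 0 0 0 -1;1 0 -1 0 0 0 -1;1 0 -1 0 0 0 -1'; python3 -m jog '0 0 -5 0 0 0 -1;0 0 -20 0 0 0 -1;0 0 -50 0 0 0 -1;0 0 -90 0 0 0 -1;0 0 -130 0 0 0 -1;0 0 -140 0 0 0 -1;0 0 -140 0 0 0 -1'
python3 - <<'E'
from h import *
d=cap("wrist");save(d,"pics/w15.png");s=d["s"];print(s["eef_pos"],np.degrees(s["tool_rot"]),s["qpos"].round(2),s["force"],s["width"])
W=cloud(d);T=Ro.from_euler("xyz",s["tool_rot"]).as_matrix();L=(W-s["eef_pos"])@T
m=(d["z_map"]>0)&(abs(L[...,1])<75)&(abs(L[...,2]-4)<10)&(L[...,0]>30)&(L[...,0]<100);p=L[m]
A=np.c_[p[:,:2],np.ones(len(p))];f=np.linalg.lstsq(A,p[:,2],rcond=None)[0];print("plate z0",f[2],"tilt deg",np.degrees(f[:2]))
print(p.min(0),p.max(0));
for a,b in [(35,45),(60,70)]:
    q=p[(p[:,0]>a)&(p[:,0]<b)];print(a,np.percentile(q[:,1],[0,1,99,100]))
for a,b in [(-60,-50),(50,60)]:
    q=p[(p[:,1]>a)&(p[:,1]<b)];print(a,q[:,0].max())
E
```

```text
clock: 27.4
eef_pos: [539.7, -307.0, 9.2]
tool_rot: [3.141, -0.001, 0.348]
force: [0.2, 0.2, 5.3]
width: 12.3
clock: 28.28
eef_pos: [538.9, -306.9, 148.7]
tool_rot: [3.141, -0.0, 0.348]
force: [-0.1, -0.4, -1.4]
width: 12.2
[ 538.8961614  -306.88371857  148.7081589 ] [ 1.79966641e+02 -1.84840162e-02  1.99526110e+01] [ 0.64  0.69 -0.28  1.68  0.25  0.8  -0.97] [-0.07071812 -0.35477011 -1.39663638] 12.233679524175505
plate z0 4.871471956108805 tilt deg [ 0.1537964  -0.00749131]
[ 30.00077996 -67.56230483   2.18006111] [84.88096606 68.96333839  8.07916468]
35 [-67.49846989 -65.68280009  66.75110338  68.40488293]
60 [-67.56230483 -65.706807    66.8491667   68.51098493]
-60 84.88049284715986
50 84.79886879480897
```

View pics/w15.png

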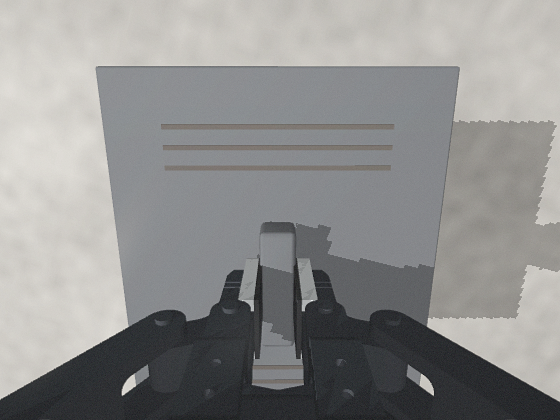

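```bash
python3 -m jog '6 -24 0 0 0 0.5 -1;17 -72 0 0 0 1.6 -1;29 -120 0 0 0 2.7 -1;41 -168 0 0 0 3.8 -1;53 -216 0 0 0 4.9 -1;64 -264 0 0 0 6 -1;76 -312 0 0 0 7 -1;88 -360 0 0 0 8 -1'; python3 -m jog '10 -48 0 0 0 1.1 -1;20 -96 0 0 0 2.2 -1;30 -144 0 0 0 3.4 -1;34 -185 0 0 0 4.4 -1;34 -208 0 0 0 5.2 -1;34 -220 0 0 0 5.25 -1;34 -220 0 0 0 5.25 -1;34 -220 0 0 0 5.25 -1'
python3 - <<'E'
from h import *
s=ctrl.read_state();print(s["eef_pos"],np.degrees(s["tool_rot"]),s["qpos"].round(2),s["width"])
E
```

```text
clock: 29.32
eef_pos: [497.4, 62.9, 146.7]
tool_rot: [-3.141, 0.003, 0.208]
force: [-0.1, 1.1, -1.7]
width: 12.3
clock: 30.32
eef_pos: [486.8, 282.0, 147.8]
tool_rot: [3.14, 0.001, 0.115]
force: [0.5, 0.5, -1.8]
width: 12.3
[486.76826444 281.98129561 147.8223232 ] [1.79907491e+02 5.00637557e-02 6.60583071e+00] [-0.48  0.61 -0.14  1.84  0.13  0.69 -2.16] 12.259117027193094
```

```bash
python3 -m jog '-12 -2 20 0 0 0 -1;-12 -2 50 0 0 0 -1;-12 -2 70 0 0 0 -1;-12 -2 70 0 0 0 -1;-12 -2 70 0 0 0 -1'
cat > cov.py <<'E'
from h import *
import sys
d=cap("wrist");save(d,sys.argv[1]);s=d["s"];print(s["eef_pos"],np.degrees(s["tool_rot"]),s["qd"].round(2),s["force"])
W=cloud(d);z=W[...,2];c,sn=np.cos(np.radians(6.7)),np.sin(np.radians(6.7))
X=W[...,:2]-[474.7,282.2];L=np.stack([X[...,0]*c+X[...,1]*sn,-X[...,0]*sn+X[...,1]*c],-1)
v=(d["z_map"]>0)&(abs(L[...,0])<120)&(abs(L[...,1])<100);v[280:]=False
zp=s["eef_pos"][2]-4.87
m=v&(abs(z-zp)<2.2)&(L[...,0]>30);p=L[m]
q=p[(p[:,0]>40)&(p[:,0]<70)];print("cover x max",np.percentile(p[abs(p[:,1])<50][:,0],99.8),"y",np.percentile(q[:,1],[.3,99.7]),np.median(z[m]))
m=v&(abs(z-49.2)<2.2)&(L[...,0]>30);p=L[m]
q=p[(p[:,0]>40)&(p[:,0]<70)];
if len(q): print("rim x max",p[:,0].max(),"y",q[:,1].min(),q[:,1].max(),"inner y",q[q[:,1]>0][:,1].min() if (q[:,1]>0).any() else 0,q[q[:,1]<0][:,1].max() if (q[:,1]<0).any() else 0)
E
python3 cov.py pics/w16.png
```

```text
clock: 30.95
eef_pos: [475.2, 284.0, 79.0]
tool_rot: [-3.141, -0.001, 0.116]
force: [-0.3, 0.3, -2.7]
width: 12.1
[475.16290359 283.99356478  79.02732412] [-1.79987939e+02 -5.90103391e-02  6.63942432e+00] [-0.   -0.01 -0.   -0.   -0.   -0.   -0.  ] [-0.30811456  0.31852221 -2.74247522]
cover x max 85.52182559807645 y [-65.98006343  68.33447153] 74.10229704998224
```

View pics/w16.png

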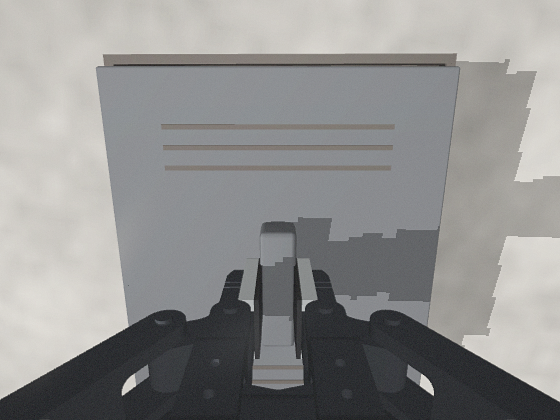

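```bash
python3 -m jog '-0.4 1 8 0 0 -0.1 -1;-0.4 1 15 0 0 -0.1 -1;-0.4 1 15 0 0 -0.1 -1';python3 cov.py pics/w17.png
```

```text
clock: 31.38
eef_pos: [473.6, 283.2, 62.7]
tool_rot: [3.141, 0.001, 0.119]
force: [-0.3, -0.5, -1.7]
width: 11.8
[473.58013177 283.16343759  62.70168919] [1.79966016e+02 6.88312691e-02 6.81670992e+00] [-0.   -0.01 -0.   -0.01 -0.    0.01  0.  ] [-0.26243196 -0.54968608 -1.65105468]
cover x max 83.8552664364721 y [-66.53755724  67.90519721] 57.64498914654166
rim x max 93.13363798563059 y -76.21621981213885 76.92827535505437 inner y 71.6880393435248 -70.94013835387818
```

View pics/w17.png

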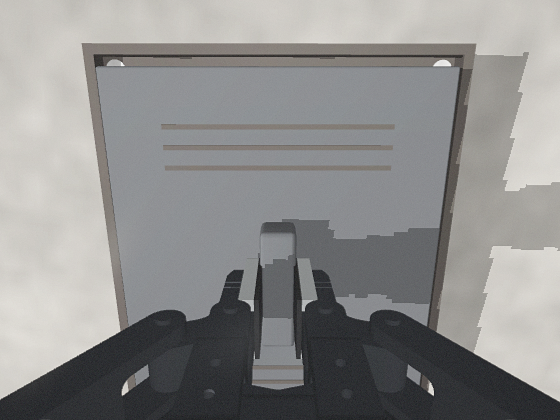

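```bash
python3 -m jog '0.8 0.4 4 0 0 0 -1;0.8 0.4 7 0 0 0 -1;0.8 0.4 8 0 0 0 -1;0.8 0.4 8 0 0 0 -1';python3 cov.py pics/w18.png
```

```text
clock: 31.92
eef_pos: [474.8, 283.2, 55.2]
tool_rot: [3.142, 0.0, 0.119]
force: [-0.3, -1.2, -1.1]
width: 12.3
[474.84759594 283.15473481  55.21309339] [1.79999311e+02 1.05956035e-02 6.81311777e+00] [-0. -0. -0.  0. -0.  0. -0.] [-0.27814096 -1.23551493 -1.11272138]
cover x max 92.68326017051736 y [-75.19174475  75.87899767] 50.11001853673625
rim x max 93.01218337366907 y -76.38997864008178 77.16892264869404 inner y 0.0001401505641807077 -0.0010989749803558269
```

View pics/w18.png

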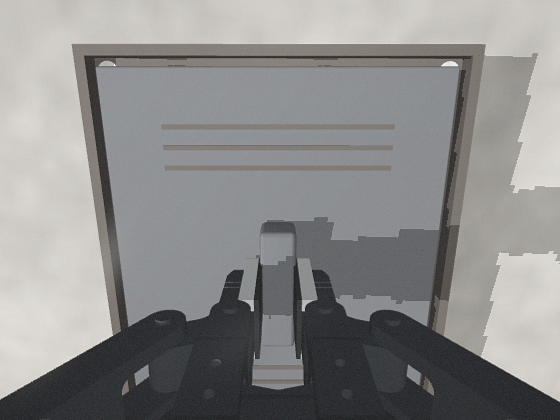

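```bash
python3 -m jog '0 0 1 0 0 0 -1;0 0 2 0 0 0 -1;0 0 2.8 0 0 0 -1;0 0 2.8 0 0 0 -1'; python3 -m jog '0 0 0.5 0 0 0 -1;0 0 1 0 0 0 -1;0 0 1 0 0 0 -1'
```

```text
clock: 32.48
eef_pos: [474.9, 283.1, 52.4]
tool_rot: [3.142, 0.0, 0.119]
force: [0.8, 0.1, -1.2]
width: 12.5
clock: 32.85
eef_pos: [474.9, 283.1, 51.5]
tool_rot: [3.142, 0.0, 0.119]
force: [0.2, -0.6, -1.6]
width: 12.4
```

```bash
python3 -m jog '0 0 0.5 0 0 0 -1;0 0 0.8 0 0 0 -1'; python3 -m jog '0 0 0.4 0 0 0 -1;0 0 0.7 0 0 0 -1'
```

```text
clock: 33.1
eef_pos: [474.9, 283.2, 51.2]
tool_rot: [-3.142, -0.0, 0.119]
force: [-1.4, -1.5, 6.6]
width: 12.5
clock: 33.35
eef_pos: [475.0, 283.2, 51.1]
tool_rot: [-3.142, -0.0, 0.119]
force: [-4.5, -2.2, 12.1]
width: 12.4
```

Seated contact; release and rise.

```bash
python3 -m jog '0 0 -0.8 0 0 0 -0.3;0 0 -0.8 0 0 0 -0.2;0 0 -0.8 0 0 0 -0.1;0 0 -0.8 0 0 0 0;0 0 -20 0 0 0 0;0 0 -60 0 0 0 0;0 0 -110 0 0 0 0.5;0 0 -150 0 0 0 1'; python3 -m jog '-30 0 0 0 0 0 1;-30 0 0 0 0 0 1;-30 0 0 0 0 0 1'
python3 - <<'E'
from h import *
for n in ["wrist","scene","side"]:
    d=cap(n);save(d,f"pics/fin_{n}.png");s=d["s"]
    W=cloud(d);z=W[...,2];c,sn=np.cos(np.radians(6.7)),np.sin(np.radians(6.7))
    X=W[...,:2]-[474.7,282.2];L=np.stack([X[...,0]*c+X[...,1]*sn,-X[...,0]*sn+X[...,1]*c],-1)
    v=(d["z_map"]>0)
    m=v&(abs(L[...,0])<80)&(abs(L[...,1])<62)&(abs(z-46)<8)&(abs(L[...,1])>12);p=np.c_[L[m],z[m]]
    A=np.c_[p[:,:2],np.ones(len(p))];f=np.linalg.lstsq(A,p[:,2],rcond=None)[0];print(n,"cover z",f[2],"tilt",np.degrees(f[:2]),"rim z",np.median(z[v&(abs(abs(L[...,1])-74.5)<1)&(abs(L[...,0])<80)&(abs(z-50)<6)]))
    m=v&(abs(L[...,0])<40)&(abs(L[...,1])<15)&(z>58)&(z<67);print("rib",rect(L[m]))
print(s["eef_pos"],s["width"])
E
```

```text
clock: 34.35
eef_pos: [475.1, 283.3, 201.8]
tool_rot: [-3.141, -0.001, 0.119]
force: [0.8, 0.1, 0.3]
width: 77.1
clock: 34.72
eef_pos: [445.5, 279.6, 199.9]
tool_rot: [3.142, -0.0, 0.119]
force: [0.5, -0.1, 0.2]
width: 85.4
wrist cover z 46.27140680175072 tilt [-0.01462425 -0.08837835] rim z 49.232549488226994
rib (array([0.1, 0.4]), 50.0, 13.5, np.float32(0.5))
scene cover z 48.62496784671205 tilt [0.10532933 0.07132431] rim z 48.65334402050877
rib (array([ 1.6, -0. ]), 52.7, 20.5, np.float32(-0.9))
side cover z 46.8773359294206 tilt [0.0141464  0.02316256] rim z 47.94258301060211
rib (array([-0.2, -0.4]), 50.6, 16.9, np.float32(-0.8))
[445.76508981 279.51678073 199.68069201] 85.56299205030564
```

View pics/fin_wrist.png

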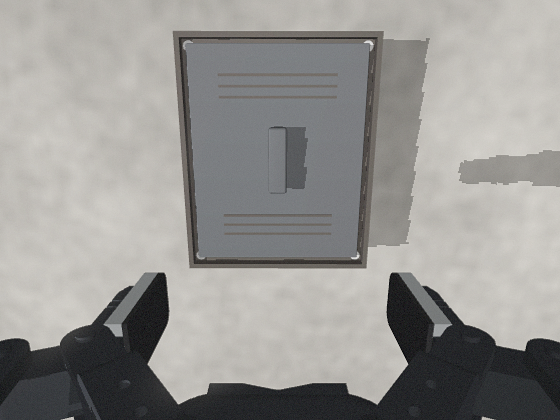

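View pics/fin_side.png

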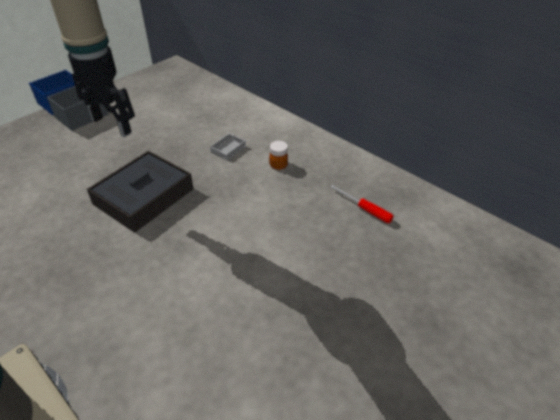

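The wrist view shows the cover level inside the rim at columns 185–370 and rows 38–262, with the rib up at about (277, 160). Its top is about 3 mm below the rim, as it should be when seated. The side view shows the screwdriver, jar and screw tray at their original pixels.

```bash
python3 -c "
from cell import ctrl
print(ctrl.finish_job())"
```

```text
the job is handed in; nothing more can be done
None
```

The instrument is closed up and the job is handed in. The main pack, backup pack, hold-down bar and cover went in, in that order. Each was lowered until light contact (10–14 N at the wrist), let go and checked before I fetched the next. It took about 35 s on the robot's clock, with the gripper open and clear of everything at the end.

- **Packs:** both tops read z 27.85 mm, which is full depth after the wrist camera's offset of about -0.7 mm. The main pack sat within about 1.5 mm of its place. The backup pack's far end was out of view in my check, so its position along the pocket is known only from the near end, about 1 mm off.
- **Bar:** level from end to end (32.25–32.30 mm on top) and centred to about 0.5 mm.
- **Cover:** the wrist view shows it tilted less than 0.1°, with its top 3 mm below the rim, as it should be when seated. The rib is up and within 0.5 mm of centre.
- **Disagreement:** the scene and side cameras put the cover's top at 48.6 and 46.9 mm, against 46.3 mm from the wrist. They see it more coarsely, and both also show it level.
- **Screwdriver, jar and tray:** they look unmoved in the side view. I compared this by eye and did not measure it.

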